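# Pull the spring clip off a trolley wheel's axle with a hooked pick

## Robot

A 6-joint arm with a two-finger parallel gripper is mounted at the origin on the work surface. World frame = base frame: x ahead of the robot, y to its left, z up, the work surface at z = 0. Lengths are in mm, angles in rad, forces in N, time in s.
With the tool pointing down it reaches from about 275 to 1000 mm from the base axis. Payload 8.4 kg.
Tool frame: the origin (TCP) lies midway between the tips of the shut fingers; the grasp point (between the pads) lies 19 mm behind it; z points along the fingers, y is the direction in which the jaws open and shut (so a half turn about z gives the same grasp; the last joint's range is limited). The gripper opens to 85 mm and grips with 20 to 120 N. Pads are 22 mm wide; open, the fingers measure 114 mm over their backs; the gripper's body (76 mm by 85 mm) begins 54 mm behind the grasp point. The pads swing forward as they close: fully open they stand 13 mm farther back than shut.
Start: joints at [1.203, 0.353, 1.633, -0, 1.155, -0.002], TCP at [223.559, 583.652, 231.281] pointing down, gripper open.
Joint ranges: [-2.63, 2.63], [-0.92, 2.1], [0.06, 2.66], [-1.3, 4.44], [0, 2.69], [-3.02, 3.02]. Speed limits (rad/s): [2.22, 2.22, 2.79, 3.14, 3.14, 3.14].

## Interface

Orientations are given as [roll, pitch, yaw] about the fixed x, y, z axes, in that order (R = Rz(yaw) Ry(pitch) Rx(roll)).
In Python, from rig import * gives the robot as it stands.
- The arm moves only by the tool play_rows, never from a script. Its argument "moves" is a list of rows, each a list of 3 entries, a list of its own where there are three numbers: the shift along the tool's x, y, z in m, then the turn, a rotation vector about the tool's x, y, z in rad, then the opening in per cent of the stroke, from 0 (shut) to 100 (fully open). In form: [[[x, y, z], [rx, ry, rz], fingers], ...]. A call has 1 to 20 rows; each row shifts and turns the commanded pose from where the row before left it, along the tool's axes as they then stand; what a row does not reach is not made up. A row lasts 1/10 s, in which the tool goes at most 50 mm and 8.59 degrees, less where a joint would pass 70% of its speed; a pose out of reach is approached as far as the arm can. A call is refused whole if a number of a shift passes 0.05 or a number of a turn 0.15, either way. A call with a gripper value outside its range is refused whole. The fingers move at their own pace and stop on an object; "squeeze" is the grip in N (left out, the last holds). Time passes only in rows, so rows that do not move let the fingers close. It gives the time, the measured TCP pose, the force and the opening at its end, in the units of the state.
- sense(): the state, without advancing time (a new reading comes with each control period).
- grab_frame(name): name is "scene" or "side" or "wrist"; returns a dict with "pixels" (384x512x3 uint8, red, green, blue), "intrinsics" (3x3 intrinsics, pixels), "R" (3x3) and "t" (3): a world point X has camera coordinates R X + t. Camera axes: x right, y down, z forward; pixel columns grow to the right and rows downward; lengths in mm; the calibration is good to about 2 mm. The wrist camera is an equidistant fisheye: a pixel r from the principal point sees the ray r / f radians off the axis. A picture is of the moment at which its call begins. There is no depth.
- sign_off(): hands the job in, once; it reports no verdict.
The state is a dict: "clock": time; "qpos": joint angles; "qvel": joint speeds; "joint_efforts": joint torques, N m; "eef_pos": TCP position; "tcp_rot": TCP orientation; "contact_force": force on the tool from outside, world axes, zero at the start; "wrist_torque": the same for the moment, N m; "opening": opening from 0.0 (shut) to 1.0 (fully open).
Only numpy, scipy, OpenCV 4.12 (cv2) and the standard library are available. Lean on these libraries where they do the work, as an engineer would, in place of code of your own. Each camera call takes 0.05 s, during which the arm holds its last target. There are 200 camera calls.

## Task

The wheel on the bench stand is kept on its axle by a steel spring clip snapped into a groove near the axle's end. Take the hooked pick from its rack, hook it through the clip's eye and pull the clip off the axle, touching the clip with the pick only, never with the gripper, and leave the clip lying in the stand's tray. Then hang the pick back upright in the slot of its rack and let go; do not disturb the other things on the bench.

Things in the scene. Friction and masses are not known exactly. Their poses are not given: they have to be found in the camera images.
- stand: Fixed bench stand; origin on the bench below the axle groove. A steel axle, 26 mm in diameter, lies along the stand's y axis, 115 mm above the bench, its free end at y = -10 mm. A wheel of 150 mm diameter with its hub sits on it at y 28 to 84 mm; an upright bracket at y 100 to 112 mm carries the axle.
- tray (a point): Middle of the floor of the stand's grey tray, 6 mm above the bench; axes as the stand's. The tray is 260 mm (x) by 220 mm (y), with a rim 18 mm above the bench; in the stand's frame it spans x -175 to 85 mm, y -95 to 125 mm.
- guard (a point): Middle of the underside of a flat dark steel guard bar above the axle, 207 mm above the bench, 5 mm thick; in the stand's frame it spans x -40 to 0 mm, y -28 to 112 mm. It blocks a vertical pick above the clip; the side towards the stand's -x is open.
- groove (a point): Centre of the clip's groove, on the axle's axis, 115 mm above the bench; axes as the stand's. The groove is 8 mm wide along y, with a core of 18 mm diameter.
- clip: Loose oiled steel spring clip, 37 g, of 5 mm bar, about 48 mm long and 36 mm wide. Origin on the axle's axis in the groove, axes parallel to the stand's. Two sprung arms grip the core; at its back a rectangular eye sticks out up and to the stand's -x, 36 degrees from vertical. Friction about 0.25: it slides off a toe pointing 25 degrees or more down.
- clip_eye (a point): Middle of the clip's eye, 24 mm from the clip's origin along the pull direction, (-0.588, 0, 0.809) in the clip's frame. The hole, 17 mm wide and 19 mm long along the pull, runs through along the clip's y; the bars round it are 5 mm thick. A pull of about 7 N springs the clip open; it is free after about 15 mm.
- pick: Loose hooked pick, 60 g, hanging upright in its rack, axes as the rack's at the start. Origin on the shank's axis at the underside of the collar, z up to the handle. Collar 28 mm in diameter, 4 mm thick; above it a black flat-sided handle up to z = 75 mm, 24 mm wide (x) and 14 mm thick (y). Below it a 6 mm round shank down to z = -105 mm.
- pick_toe (a point): Point on the pick's toe, a straight 5 mm round bar at the foot of the shank that points along the pick's +y and ends 19.5 mm from the shank's axis; this point is 10 mm from it (pick frame x 0, y 10, z -105 mm).
- rack: Fixed dark steel tool rack; origin on the bench below the seat. Base 150 x 110 x 8 mm; a post at x 42 to 58 mm carries a plate (x -30 to 58, y -26 to 26 mm, 6 mm thick, top 135 mm above the bench) with a slot 12 mm wide, open towards -x, closed at x = 7 mm.
- seat (a point): Point in the slot, level with the plate's top, 135 mm above the bench, where the pick's origin rests, its shank in the slot and collar on the plate; axes as the rack's. The toe cannot pass up through the slot: the pick leaves along -x and enters along +x with the collar a few mm above the plate.
- oil_can: Bystander: upright plain metal can, 60 mm in diameter, 170 mm high; origin under its centre.
- spanner: Bystander: steel spanner lying flat.
- spare_wheel: Bystander: black wheel lying flat, 120 mm in diameter, 36 mm high; origin under its centre.
There are look-alikes about, which are no part of the job. There is more than one size of the rack; the one meant has the size given above. Of the things that look like the pick, the smallest one is meant.

How it is judged:
By the outcome, as a careful person would: the job done as asked, in the order asked, and still so for the second after the job is handed in, with the robot touching nothing.
It also fails if it takes over 61 s, if anything falls off the work surface, if the arm or the gripper's body presses on something with over 40 N, if the wrist force passes 120 N, or if a joint passes its speed limit or range.

## Working session

There is one attempt and no reset: what is moved stays moved. The work goes in short steps, Python scripts to look and compute and a tool call to move; the robot and the scene stay as the last step left them, time stands still between calls to the robot, and variables do not carry over. Pictures are saved under pics/ and viewed, about 8 in all and at most 12, crops included, and the job is handed in when it is done.

Besides the shell and the picture viewer there is one more tool, called after "Emit:" by a JSON object that holds its "name" and its "arguments", one argument or row to a line. play_rows: Moves the arm, as the interface text tells. Its arguments: {"type":"object","properties":{"moves":{"type":"array"},"squeeze":{"type":"number"}},"required":["moves"]}

```bash
ls; mkdir -p pics; python3 - <<'E'
from rig import *
import cv2
s=sense(); print({k:(v if not hasattr(v,'round') else v.round(3)) if k!='x' else 0 for k,v in s.items()})
for n in ['scene','side']:
    f=grab_frame(n); cv2.imwrite(f'pics/{n}0.png',f['pixels'][:,:,::-1])
    import numpy as np
    np.savez(f'pics/{n}0.npz',**f)
    print(n,np.round(f['intrinsics'],1).tolist(),np.round(f['R'],3).tolist(),np.round(f['t'],1).tolist())
a=cv2.imread('pics/scene0.png');b=cv2.imread('pics/side0.png')
E
```

```text
pics
{'clock': 0.0, 'qpos': array([ 1.203,  0.354,  1.634,  0.   ,  1.155, -0.002]), 'qvel': array([-0.002, -0.002,  0.002,  0.   ,  0.002,  0.001]), 'joint_efforts': array([-4.0000e-03, -6.0525e+01, -3.4207e+01, -0.0000e+00,  9.0000e-03,
        0.0000e+00]), 'eef_pos': array([223.37 , 583.222, 230.588]), 'tcp_rot': array([-3.14 , -0.   ,  2.776]), 'contact_force': array([ 0.145,  0.314, -0.329]), 'wrist_torque': array([-0.   ,  0.033, -0.018]), 'opening': 1.0009681772428105}
scene [[413.5, 0.0, 245.2], [0.0, 413.5, 192.5], [0.0, 0.0, 1.0]] [[-0.766, 0.643, -0.002], [0.446, 0.529, -0.722], [-0.463, -0.554, -0.692]] [427.3, -155.2, 1793.7]
side [[485.3, 0.0, 258.0], [0.0, 485.3, 189.5], [0.0, 0.0, 1.0]] [[0.706, -0.708, -0.006], [-0.434, -0.426, -0.794], [0.56, 0.563, -0.608]] [-413.7, 355.3, 1600.4]
```

View pics/scene0.png

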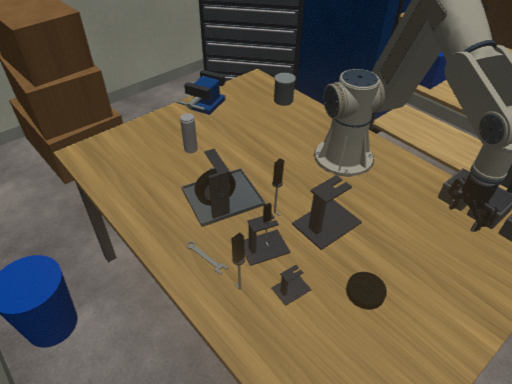

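View pics/side0.png

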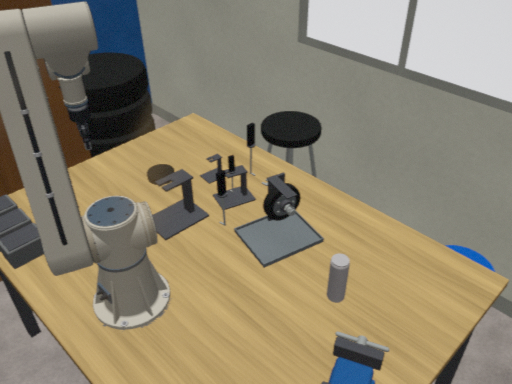

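The scene view shows the stand and tray near (222,195), the medium rack with the small pick near (262,235), bigger look-alike picks at (278,185) and (238,255), and a large and a small rack at (326,220) and (291,285). The side view shows the stand at (280,215), the rack at (235,185), and the oil can at (338,278). I'll zoom in on both.

```bash
cat > h.py <<'E'
import numpy as np, cv2
def load(n): return dict(np.load(f'pics/{n}.npz'))
def ray(f,u,v,fish=False):
    K=f['intrinsics'];x=(u-K[0,2])/K[0,0];y=(v-K[1,2])/K[1,1]
    if fish:
        r=np.hypot(x,y);d=np.array([x/r*np.sin(r),y/r*np.sin(r),np.cos(r)]) if r>1e-9 else np.array([0,0,1.])
    else: d=np.array([x,y,1.])
    d=f['R'].T@d; return -f['R'].T@f['t'],d/np.linalg.norm(d)
def plane(f,u,v,z,fish=False):
    c,d=ray(f,u,v,fish);return c+d*(z-c[2])/d[2]
def tri(rs):
    A=sum(np.eye(3)-np.outer(d,d) for c,d in rs);b=sum((np.eye(3)-np.outer(d,d))@c for c,d in rs)
    p=np.linalg.solve(A,b);return p,[np.linalg.norm((np.eye(3)-np.outer(d,d))@(p-c)) for c,d in rs]
def proj(f,X,fish=False):
    p=f['R']@np.asarray(X,float)+f['t'];K=f['intrinsics']
    if fish:
        r=np.hypot(p[0],p[1]);th=np.arctan2(r,p[2]);q=np.array([p[0],p[1]])/max(r,1e-9)*th
    else:q=p[:2]/p[2]
    return q*[K[0,0],K[1,1]]+K[:2,2]
E
python3 - <<'E'
from h import *
a=cv2.imread('pics/scene0.png')[140:280,170:315];b=cv2.imread('pics/side0.png')[140:270,190:335]
A=cv2.resize(a,None,fx=5.5,fy=4.2,interpolation=cv2.INTER_CUBIC)
cv2.imwrite('pics/ca.png',cv2.resize(a,None,fx=4,fy=4,interpolation=cv2.INTER_CUBIC))
cv2.imwrite('pics/cb.png',cv2.resize(b,None,fx=4,fy=4,interpolation=cv2.INTER_CUBIC))
s=load('scene0');d=load('side0')
for p in [(182,195),(242,174),(263,199),(208,220),(240,240),(264,232),(289,249),(262,263)]: print('scene',p,plane(s,*p,8).round(0))
for p in [(235,235),(283,209),(322,238),(267,262),(214,199),(255,196),(337,299)]: print('side',p,plane(d,*p,8).round(0))
E
```

```text
scene (182, 195) [ 674. -245.    8.]
scene (242, 174) [ 416. -190.    8.]
scene (263, 199) [447. -25.   8.]
scene (208, 220) [674. -74.   8.]
scene (240, 240) [645.  75.   8.]
scene (264, 232) [556. 102.   8.]
scene (289, 249) [542. 214.   8.]
scene (262, 263) [652. 198.   8.]
side (235, 235) [436. -27.   8.]
side (283, 209) [675. -53.   8.]
side (322, 238) [ 653. -271.    8.]
side (267, 262) [ 420. -210.    8.]
side (214, 199) [524. 194.   8.]
side (255, 196) [656.  87.   8.]
side (337, 299) [ 461. -488.    8.]
```

View pics/ca.png

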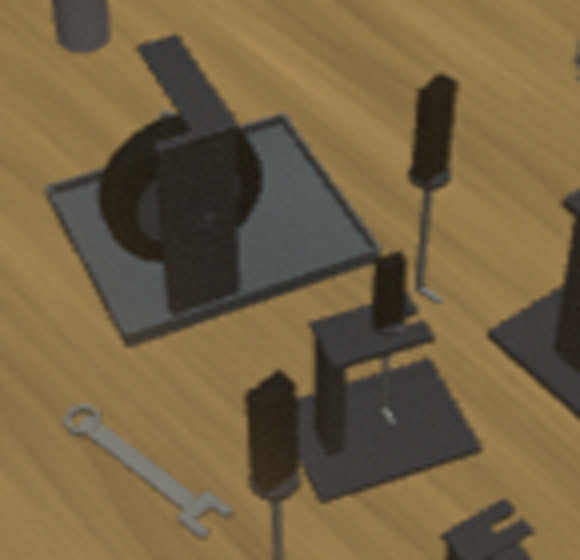

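View pics/cb.png

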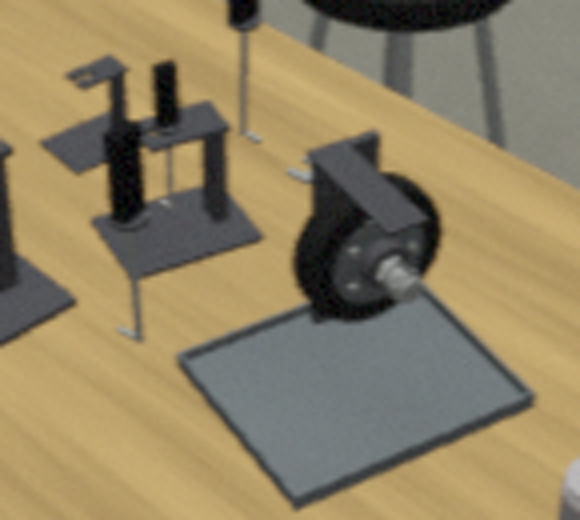

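Crops: in the scene one the pick hangs in the medium rack with its handle at (390,290), toe at (388,415) and base corners at (322,500), (480,448), (430,360). In the side one the axle's free end is at (400,280), and the tray corners are at (180,357), (297,505), (533,400). Measuring sizes next.

```bash
python3 - <<'E'
from h import *
s=load('scene0');d=load('side0')
S=lambda u,v:(s,170+u/4,140+v/4)
D=lambda u,v:(d,190+u/4,140+v/4)
def P(n,a,z): print(n,plane(*a,z).round(0))
print('rack base z8')
for n,a in dict(s_bot=S(322,500),s_right=S(480,448),s_top=S(430,360),d_l=D(92,222),d_b=D(138,278),d_r=D(262,238)).items():P(n,a,8)
print('plate z135')
for n,a in dict(s_l=S(310,325),s_bot=S(345,365),s_r=S(434,337),d_1=D(152,150),d_2=D(228,128),d_3=D(210,102)).items():P(n,a,135)
print('tray z18')
for n,a in dict(s_l=S(47,190),s_b=S(130,345),s_r=S(380,247),s_t=S(283,117),d_l=D(180,357),d_b=D(297,507),d_r=D(534,398)).items():P(n,a,18)
print('guard z212')
for n,a in dict(s1=S(138,47),s2=S(180,36),s3=S(240,125),d1=D(308,155),d2=D(375,132),d3=D(428,218),d4=D(390,232)).items():P(n,a,212)
print('axle end',tri([ray(*D(405,283))])[0] if 0 else plane(*D(405,283),115).round(0))
for n,a,b in [('toe',S(388,415),D(166,203)),('pick top',S(392,255),D(165,65)),('collar',S(389,325),D(168,128)),
  ('P2 top',S(437,78),D(123,122)),('P2 foot',S(421,291),D(138,336)),]:
    p,e=tri([ray(*a),ray(*b)]);print(n,p.round(0),np.round(e,1))
E
```

```text
rack base z8
s_bot [686. 180.   8.]
s_right [548. 226.   8.]
s_top [513. 126.   8.]
d_l [536. 214.   8.]
d_b [509. 112.   8.]
d_r [641.  69.   8.]
plate z135
s_l [642. 112. 135.]
s_bot [649. 163. 135.]
s_r [574. 186. 135.]
d_1 [552. 131. 135.]
d_2 [630. 104. 135.]
d_3 [649. 150. 135.]
tray z18
s_l [ 656. -272.   18.]
s_b [712. -54.  18.]
s_r [458.  -2.  18.]
s_t [ 408. -207.   18.]
d_l [451. -12.  18.]
d_b [ 390. -226.   18.]
d_r [ 641. -286.   18.]
guard z212
s1 [ 589. -189.  212.]
s2 [ 551. -178.  212.]
s3 [585. -47. 212.]
d1 [577. -57. 212.]
d2 [646. -76. 212.]
d3 [ 583. -196.  212.]
d4 [ 545. -186.  212.]
axle end [ 592. -166.  115.]
toe [595. 161.  29.] [1.3 1.3]
pick top [589. 148. 209.] [0.2 0.2]
collar [591. 151. 131.] [0.3 0.3]
P2 top [454.  53. 256.] [0.2 0.2]
P2 foot [456.  54.   1.] [0.1 0.1]
```

Emit:
{"name": "play_rows", "arguments": {
  "moves": [
    [[0,0,-0.04],[0,0,0],100],
    [[0,0,-0.05],[0,0,0],100],
    [[0,0,-0.05],[0,0,0],100],
    [[-0.034,-0.021,0],[0,0,-0.01],100],
    [[-0.034,-0.021,0],[0,0,-0.01],100],
    [[-0.034,-0.021,0],[0,0,-0.01],100],
    [[-0.034,-0.021,0],[0,0,-0.01],100],
    [[-0.034,-0.021,0],[0,0,-0.01],100],
    [[-0.034,-0.021,0],[0,0,0],100],
    [[-0.034,-0.021,0],[0,0,0],100],
    [[-0.034,-0.021,0],[0,0,0],100],
    [[-0.034,-0.021,0],[0,0,0],100],
    [[-0.034,-0.021,0],[0,0,0],100],
    [[-0.034,-0.021,0],[0,0,0],100],
    [[-0.034,-0.021,0],[0,0,0],100],
    [[0,0,0],[0,0,0],100],
    [[0,0,0],[0,0,0],100]
  ]
}}

```text
clock: 1.8
eef_pos: [528.6, 213.0, 370.7]
tcp_rot: [-3.141, -0.001, 2.824]
contact_force: [-0.8, 0.6, 0.1]
opening: 0.999
```

```bash
python3 - <<'E'
from rig import *
from h import *
s=sense();print(s['clock'],s['eef_pos'].round(1),s['tcp_rot'].round(3),s['qpos'].round(2))
f=grab_frame('wrist');np.savez('pics/w1.npz',**f);cv2.imwrite('pics/w1.png',f['pixels'][:,:,::-1])
print('cam',(-f['R'].T@f['t']).round(0),f['R'].round(3).tolist(),f['intrinsics'][0,0],f['intrinsics'][:2,2])
for X in [(590,150,135),(590,150,210),(589,-169,115),(576,-166,134)]: print(X,proj(f,X,True).round(0))
E
```

```text
1.8 [528.6 213.  370.7] [-3.141e+00 -1.000e-03  2.824e+00] [ 0.38  0.16  1.58  0.    1.4  -0.87]
cam [456. 238. 513.] [[0.312, 0.95, 0.0], [0.906, -0.298, 0.301], [0.287, -0.094, -0.953]] 297.3186396354542 [250.35846374 191.09493237]
(590, 150, 135) [220. 215.]
(590, 150, 210) [214. 240.]
(589, -169, 115) [ 61. 258.]
(576, -166, 134) [ 53. 256.]
```

View pics/w1.png

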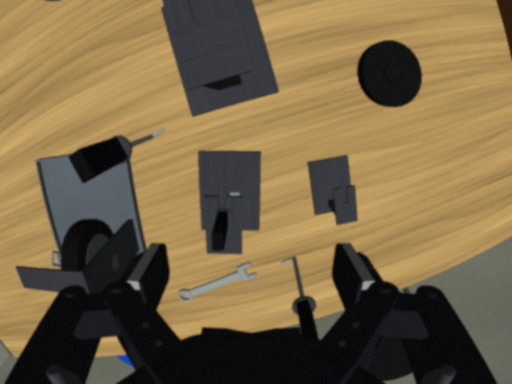

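The wrist view shows the rack base in an upright frame at (200–260, 150–230), the handle at (220,230) and the toe at (234,193) pointing right. The stand's bracket and guard are at lower left, around (110,255). Taking two more wrist viewpoints.

Emit:
{"name": "play_rows", "arguments": {
  "moves": [
    [[-0.004,-0.031,0.006],[0,0,0],100],
    [[-0.004,-0.031,0.006],[0,0,0],100],
    [[-0.004,-0.031,0.006],[0,0,0],100],
    [[-0.004,-0.031,0.006],[0,0,0],100],
    [[-0.004,-0.031,0.006],[0,0,0],100],
    [[0,0,0],[0,0,0],100],
    [[0,0,0],[0,0,0],100],
    [[0,0,0],[0,0,0],100]
  ]
}}

```text
clock: 2.65
eef_pos: [499.5, 61.4, 341.6]
tcp_rot: [3.141, 0.0, 2.827]
contact_force: [0.3, 0.6, 0.8]
opening: 0.999
```

```bash
python3 - <<'E'
from rig import *
from h import *
f=grab_frame('wrist');np.savez('pics/w2.npz',**f);cv2.imwrite('pics/w2.png',f['pixels'][:,:,::-1]);print(sense()['eef_pos'])
E
```

```text
[499.52690865  61.4228378  341.54986415]
```

Emit:
{"name": "play_rows", "arguments": {
  "moves": [
    [[-0.005,-0.03,0.011],[0,0,0],100],
    [[-0.005,-0.03,0.011],[0,0,0],100],
    [[-0.005,-0.03,0.011],[0,0,0],100],
    [[-0.005,-0.03,0.011],[0,0,0],100],
    [[-0.005,-0.03,0.011],[0,0,0],100],
    [[-0.005,-0.03,0.011],[0,0,0],100],
    [[-0.005,-0.03,0.011],[0,0,0],100],
    [[0,0,0],[0,0,0],100],
    [[0,0,0],[0,0,0],100],
    [[0,0,0],[0,0,0],100]
  ]
}}

```text
clock: 3.7
eef_pos: [468.1, -149.4, 264.7]
tcp_rot: [3.141, 0.001, 2.827]
contact_force: [0.2, -0.1, 0.2]
opening: 0.999
```

```bash
python3 - <<'E'
from rig import *
from h import *
f=grab_frame('wrist');np.savez('pics/w3.npz',**f);cv2.imwrite('pics/w3.png',f['pixels'][:,:,::-1]);print(sense()['eef_pos'],sense()['qpos'].round(2))
P=[(590,150,135),(590,150,210),(593,160,30),(589,-169,115),(576,-166,134)]
for n in['w1','w2','w3']:
    g=load(n);print(n,[proj(g,X,True).round(0).tolist() for X in P])
a=cv2.imread('pics/w1.png')[140:260,180:280];
g=load('w2');u,v=proj(g,P[1],True).astype(int);print(u,v)
b=cv2.imread('pics/w2.png')[v-80:v+40,u-40:u+60]
print('origin',u-40,v-80)
cv2.imwrite('pics/c2.png',cv2.resize(np.hstack([a,b[:120,:100]]),None,fx=4,fy=4,interpolation=cv2.INTER_CUBIC))
E
```

```text
[ 468.02849343 -149.36601776  264.722271  ] [-0.31  0.11  1.87  0.    1.16 -1.57]
w1 [[220.0, 215.0], [214.0, 240.0], [232.0, 192.0], [61.0, 258.0], [53.0, 256.0]]
w2 [[336.0, 209.0], [354.0, 234.0], [325.0, 186.0], [125.0, 263.0], [119.0, 261.0]]
w3 [[499.0, 201.0], [539.0, 223.0], [460.0, 179.0], [265.0, 276.0], [266.0, 276.0]]
354 234
origin 314 154
```

View pics/c2.png

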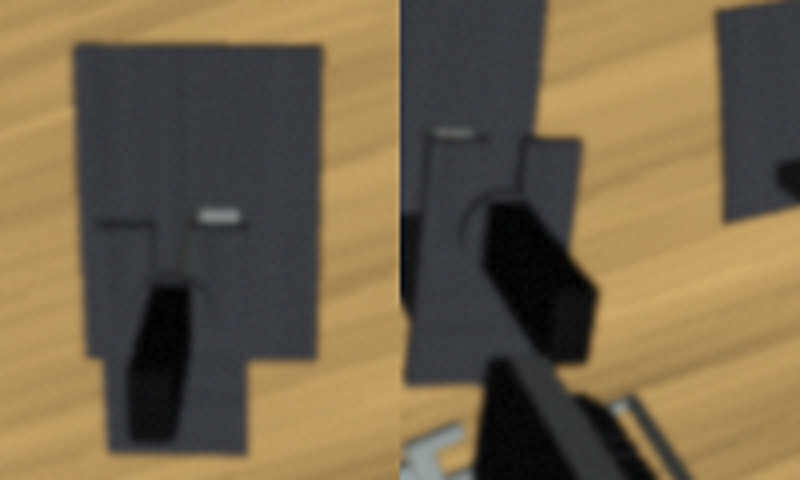

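View pics/w3.png

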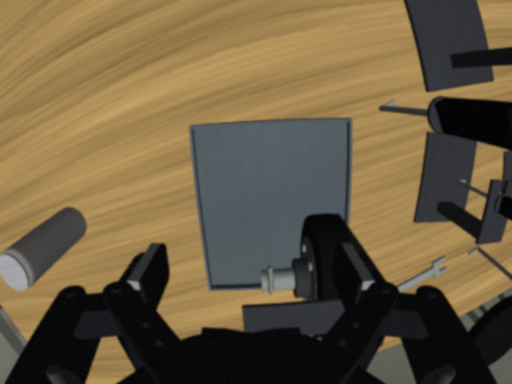

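The crop gives the handle top at (153,405) in w1 and (572,326) in w2, slot mouths at (172,224) and (505,137), and the toe at (219,216) and (455,133). In w3 the tray corners are at (191,125) and (351,119), and the axle end is at (265–300, 280). Triangulating these, then a zoom on the clip.

```bash
python3 - <<'E'
from h import *
w1,w2,w3=map(load,['w1','w2','w3'])
A=lambda u,v:ray(w1,180+u/4,140+v/4,True)
B=lambda u,v:ray(w2,314+(u-400)/4,154+v/4,True)
for n,a,b in [('top',A(153,405),B(572,326)),('slot mouth',A(172,224),B(505,137)),('plate L front',A(98,224),B(430,136)),('plate R front',A(248,225),B(580,140)),('plate L rear',A(110,454),B(407,382)),('toe',A(219,216),B(455,133)),('handle foot L',A(170,288),B(507,203))]:
    p,e=tri([a,b]);print(n,p.round(1),np.round(e,1))
print('tray rim z18')
for p in [(191,125),(351,119),(210,290)]:print(plane(w3,*p,18,True).round(1))
print('axle end',plane(w3,262,280,115,True).round(1))
im=w3['pixels'][245:345,225:345,::-1]
cv2.imwrite('pics/c3.png',cv2.resize(im,None,fx=6,fy=6,interpolation=cv2.INTER_CUBIC))
E
```

```text
top [594.3 153.3 207.4] [0. 0.]
slot mouth [566.1 162.5 130.6] [0.2 0.2]
plate L front [557.8 138.5 131.4] [0.3 0.3]
plate R front [574.5 187.  131.3] [0.1 0.1]
plate L rear [641.3 110.6 132.9] [0.9 0.9]
toe [596.8 163.6  32.4] [0.6 0.6]
handle foot L [584.1 156.1 140.7] [0.4 0.4]
tray rim z18
[ 401.9 -209.    18. ]
[458.2  -2.2  18. ]
[ 652.3 -276.6   18. ]
axle end [ 592.7 -174.4  115. ]
```

View pics/c3.png

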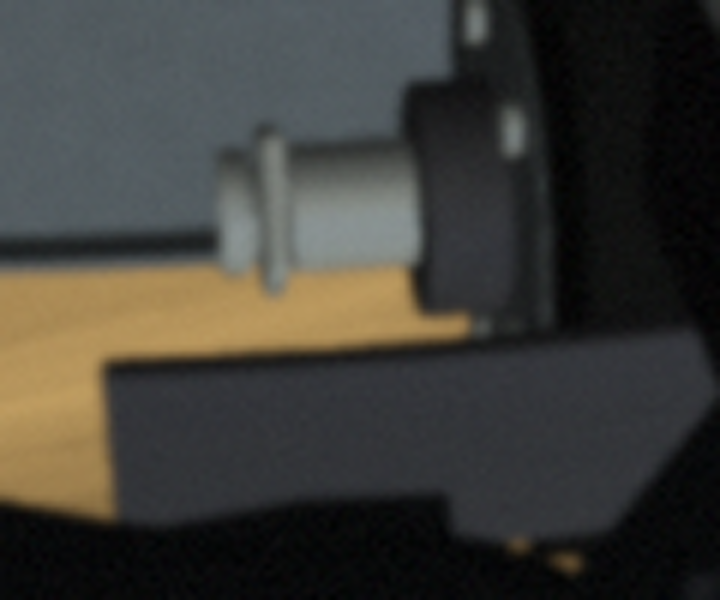

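Zoom: the clip is the thin edge-on ring at (272,130–295) in the crop, just inside the axle end at (218,210). The guard's near corner is at (105,370). Stand ≈ (595,−164) with yaw −15.1°; pick ≈ (593.5,152.5) with yaw −18.6°, cross-checked against the slot mouth. Running the checks and writing a planner.

```bash
cat > plan.py <<'E'
from h import *
from rig import sense
from scipy.spatial.transform import Rotation as Rn
def Rz(a): return Rn.from_euler('z',a,degrees=True).as_matrix()
S0=np.array([595,-164.3,0.]);Sy=-15.1; K0=np.array([594,153,0.]);Ky=-18.6
stand=lambda *p:S0+Rz(Sy)@np.array(p,float)
rack=lambda *p:K0+Rz(Ky)@np.array(p,float)
TOOL=np.diag([-1,1,-1.])     # tool axes in pick axes (tool x=-pick x, z=-pick z)
def cur():
    s=sense();return s['eef_pos'],Rn.from_euler('xyz',s['tcp_rot']).as_matrix()
def to(P,R,tag='',start=None):
    """shift in current tool axes (mm), then turn (rotvec) from the present pose"""
    p,R0=start or cur(); sh=R0.T@(np.asarray(P)-p);w=Rn.from_matrix(R0.T@R).as_rotvec()
    print(tag,'to',np.round(P,1),'shift mm',sh.round(1),'turn',w.round(3));return (np.asarray(P),R)
E
python3 - <<'E'
from plan import *
w1,w2,w3=map(load,['w1','w2','w3']);s=load('scene0');d=load('side0')
q=plane(w3,270.3,280,115,True);print('clip in stand',(Rz(Sy).T@(q-S0)).round(1))
q=plane(w3,262,280,115,True);print('axle end in stand',(Rz(Sy).T@(q-S0)).round(1))
q=plane(w3,242.5,306.7,207,True);print('guard corner in stand',(Rz(Sy).T@(q-S0)).round(1))
for a in[(308,155),(375,132),(428,218),(390,232)]:
    q=plane(d,190+a[0]/4,140+a[1]/4,212);print(' side guard',(Rz(Sy).T@(q-S0)).round(1))
p3=tri([ray(s,170+272/4,140+375/4),ray(d,190+240/4,140-8/4)]);print('p3 handle top?',p3[0].round(0),'foot',plane(w1,293,258,0,True).round(0))
R=Rz(Ky)@TOOL
a=to(cur()[0]+[0,0,85],cur()[1],'up');b=to(rack(0,0,350),R,'over',a);c=to(rack(0,0,159),R,'down',b)
E
```

```text
clip in stand [  1.   -0.6 115. ]
axle end in stand [  0.4 -10.3 115. ]
guard corner in stand [-36.  -29.1 207. ]
 side guard [-45.5  98.6 212. ]
 side guard [ 26.2  98.1 212. ]
 side guard [ -3.2 -34.  212. ]
 side guard [-42.2 -33.7 212. ]
p3 handle top? [736. 188. 211.] foot [771. 224.   0.]
up to [ 468.  -149.4  349.7] shift mm [ -0.1   0.  -85. ] turn [0. 0. 0.]
over to [594. 153. 350.] shift mm [-2.630e+01  3.265e+02 -2.000e-01] turn [0.    0.001 0.01 ]
down to [594. 153. 159.] shift mm [  0.   0. 191.] turn [0. 0. 0.]
```

Emit:
{"name": "play_rows", "arguments": {
  "moves": [
    [[0,0,-0.04],[0,0,0],100],
    [[0,0,-0.045],[0,0,0],100],
    [[-0.003,0.033,0],[0,0,0.01],100],
    [[-0.003,0.033,0],[0,0,0],100],
    [[-0.003,0.033,0],[0,0,0],100],
    [[-0.003,0.033,0],[0,0,0],100],
    [[-0.003,0.033,0],[0,0,0],100],
    [[-0.003,0.033,0],[0,0,0],100],
    [[-0.003,0.033,0],[0,0,0],100],
    [[-0.003,0.033,0],[0,0,0],100],
    [[-0.002,0.033,0],[0,0,0],100],
    [[0,0.03,0],[0,0,0],100],
    [[0,0,0.03],[0,0,0],100],
    [[0,0,0.03],[0,0,0],100],
    [[0,0,0.03],[0,0,0],100],
    [[0,0,0.02],[0,0,0],100],
    [[0,0,0],[0,0,0],100],
    [[0,0,0],[0,0,0],100]
  ]
}}

```text
clock: 5.55
eef_pos: [596.5, 152.2, 240.0]
tcp_rot: [3.141, 0.0, 2.817]
contact_force: [-0.4, -0.7, 0.8]
opening: 1.001
```

```bash
python3 - <<'E'
from rig import grab_frame
from plan import *
f=grab_frame('wrist');np.savez('pics/w4.npz',**f);cv2.imwrite('pics/w4.png',f['pixels'][:,:,::-1])
to(rack(0,0,159),Rz(Ky)@TOOL)
for X in [(0,0,210),(0,0,135),(-30,0,135)]: print(X,proj(f,rack(*X),True).round(0))
E
```

```text
to [594. 153. 159.] shift mm [ 3.3 -0.2 81.8] turn [ 0.001  0.002 -0.   ]
(0, 0, 210) [249. 220.]
(0, 0, 135) [249. 186.]
(-30, 0, 135) [249. 152.]
```

View pics/w4.png

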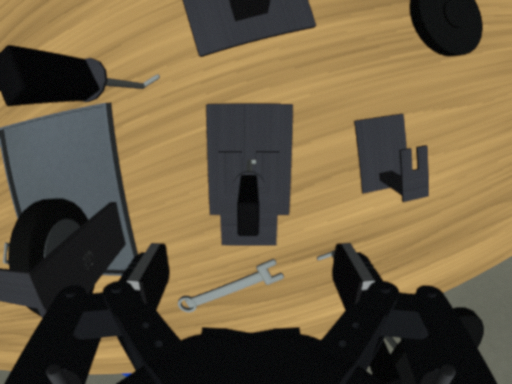

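The handle top is at (248,220) and the slot mouth at (250,152), both within 1 px of prediction. Going down and gripping.

Emit:
{"name": "play_rows", "arguments": {
  "moves": [
    [[0.003,0,0.02],[0,0,0],100],
    [[0,0,0.025],[0,0,0],100],
    [[0,0,0.02],[0,0,0],100],
    [[0,0,0.012],[0,0,0],100],
    [[0,0,0.005],[0,0,0],100],
    [[0,0,0],[0,0,0],60],
    [[0,0,0],[0,0,0],30],
    [[0,0,0],[0,0,0],10],
    [[0,0,0],[0,0,0],0],
    [[0,0,0],[0,0,0],0],
    [[0,0,0],[0,0,0],0],
    [[0,0,0],[0,0,0],0],
    [[0,0,0],[0,0,0],0],
    [[0,0,0],[0,0,0],0]
  ],
  "squeeze": 60
}}

```text
clock: 7.0
eef_pos: [593.9, 152.3, 157.8]
tcp_rot: [3.141, 0.001, 2.816]
contact_force: [-0.4, 0.9, 5.9]
opening: 0.156
```

Emit:
{"name": "play_rows", "arguments": {
  "moves": [
    [[0,0,-0.003],[0,0,0],0],
    [[0,0,-0.003],[0,0,0],0],
    [[0,0,0],[0,0,0],0],
    [[0.008,0,0],[0,0,0],0],
    [[0.01,0,0],[0,0,0],0],
    [[0.012,0,0],[0,0,0],0],
    [[0.015,0,0],[0,0,0],0],
    [[0.015,0,0],[0,0,0],0],
    [[0.01,0,0],[0,0,0],0],
    [[0,0,-0.015],[0,0,0],0],
    [[0,0,-0.03],[0,0,0],0],
    [[0,0,-0.03],[0,0,0],0],
    [[0,0,-0.03],[0,0,0],0],
    [[0,0,-0.03],[0,0,0],0],
    [[0,0,-0.015],[0,0,-0.06],0],
    [[0,0,0],[0,0,0],0]
  ]
}}

```text
clock: 8.6
eef_pos: [527.9, 175.2, 315.8]
tcp_rot: [3.139, 0.004, 2.877]
contact_force: [-0.7, 1.1, -1.0]
opening: 0.16
```

```bash
cat >> plan.py <<'E'
HT=22.8  # TCP above the pick's origin, along the pick's z
def pickpose(toe,tilt,up=0,yaw=Sy):
    """TCP pose with the toe point at `toe`; pick z leant `tilt` deg to -x, toe raised `up` deg"""
    Rp=Rz(yaw)@Rn.from_euler('y',-tilt,degrees=True).as_matrix()@Rn.from_euler('x',up,degrees=True).as_matrix()
    return np.asarray(toe)+Rp@np.array([0,-10,105+HT]),Rp@TOOL
EYE=stand(-14.1,0,134.4); PULL=Rz(Sy)@np.array([-.588,0,.809])
E
python3 - <<'E'
from rig import grab_frame
from plan import *
s=sense();print(s['eef_pos'].round(1),s['tcp_rot'].round(3),s['contact_force'].round(1),s['opening'])
f=grab_frame('wrist');np.savez('pics/w5.npz',**f);cv2.imwrite('pics/w5.png',f['pixels'][:,:,::-1])
p,R=cur();Rp=R@TOOL
for n,X in dict(toe=(0,10,-105),tip=(0,19.5,-105),heel=(0,0,-105),collar=(0,0,0)).items(): print(n,proj(f,p+Rp@(np.array(X)-[0,0,HT]),True).round(1))
a=to(stand(-120,0,300),Rz(Sy)@TOOL,'carry')
b=to(*pickpose(EYE+PULL*70-Rz(Sy)@[0,24,0],36),'pre-stage',a)
c=to(*pickpose(EYE-Rz(Sy)@[0,24,0],36),'stage',b)
d=to(*pickpose(EYE,36),'in',c)
E
```

```text
[527.9 175.2 315.8] [3.139 0.004 2.877] [-0.7  1.1 -1. ] 0.15963680370825062
toe [259.2 180.3]
tip [269.2 180.3]
heel [248.7 180.3]
collar [248.2 226.4]
carry to [ 479.1 -133.   300. ] shift mm [ -34.7 -309.7   13.7] turn [ 0.001  0.002 -0.003]
pre-stage to [ 460.3 -163.2  294.4] shift mm [ 10.4 -34.    5.6] turn [ 0.    -0.628 -0.   ]
stage to [ 500.  -173.9  237.8] shift mm [-0. -0. 70.] turn [0. 0. 0.]
in to [ 506.3 -150.7  237.8] shift mm [-0. 24.  0.] turn [0. 0. 0.]
```

Emit:
{"name": "play_rows", "arguments": {
  "moves": [
    [[-0.003,-0.025,0],[0,0,0],0],
    [[-0.004,-0.031,0.002],[0,0,0],0],
    [[-0.003,-0.031,0.002],[0,0,0],0],
    [[-0.004,-0.031,0.002],[0,0,0],0],
    [[-0.003,-0.031,0.002],[0,0,0],0],
    [[-0.004,-0.031,0.002],[0,0,0],0],
    [[-0.003,-0.031,0.002],[0,0,0],0],
    [[-0.004,-0.031,0.002],[0,0,0],0],
    [[-0.003,-0.031,0],[0,0,0],0],
    [[-0.004,-0.031,0],[0,0,0],0],
    [[0.005,-0.02,0.004],[0,0,0],0],
    [[0.005,-0.02,0.002],[0,0,0],0],
    [[0,0,0],[0,-0.105,0],0],
    [[0,0,0],[0,-0.105,0],0],
    [[0,0,0],[0,-0.105,0],0],
    [[0,0,0],[0,-0.105,0],0],
    [[0,0,0],[0,-0.105,0],0],
    [[0,0,0],[0,-0.105,0],0],
    [[0,0,0],[0,0,0],0],
    [[0,0,0],[0,0,0],0]
  ]
}}

```text
clock: 10.65
eef_pos: [460.3, -163.6, 292.4]
tcp_rot: [3.14, 0.626, 2.874]
contact_force: [0.3, -0.4, -0.9]
opening: 0.153
```

```bash
python3 - <<'E'
from rig import grab_frame
from plan import *
s=sense();print(s['eef_pos'].round(1),s['tcp_rot'].round(3),s['contact_force'].round(1),s['qpos'].round(2))
f=grab_frame('wrist');np.savez('pics/w6.npz',**f);cv2.imwrite('pics/w6.png',f['pixels'][:,:,::-1])
p,R=cur();Rp=R@TOOL
for n,X in dict(toe=(0,10,-105),tip=(0,19.5,-105),heel=(0,0,-105),collar=(0,0,0)).items():
    q=p+Rp@(np.array(X)-[0,0,HT]);print(n,proj(f,q,True).round(1),'stand',(Rz(Sy).T@(q-S0)).round(1))
print('eye',proj(f,EYE,True).round(1),'groove',proj(f,stand(0,0,115),True).round(1),'guard corner',proj(f,stand(-40,-28,207),True).round(1))
c=to(*pickpose(EYE-Rz(Sy)@[0,24,0],36),'stage')
u,v=proj(f,EYE,True).astype(int)
im=f['pixels'][v-65:v+55,u-80:u+80,::-1];print('crop origin',u-80,v-65)
cv2.imwrite('pics/c6.png',cv2.resize(im,None,fx=5,fy=5,interpolation=cv2.INTER_CUBIC))
E
```

```text
[ 460.3 -163.6  292.4] [3.14  0.626 2.874] [ 0.3 -0.4 -0.9] [-0.4  -0.22  2.27  0.17  0.48 -1.83]
toe [259.9 183.8] stand [-54.1 -24.7 189.8]
tip [269.9 183.8] stand [-54.1 -15.2 189.8]
heel [249.3 183.8] stand [-54.1 -34.7 189.8]
collar [248.9 231.5] stand [-115.8  -34.6  274.8]
eye [279.2 167.4] groove [277.4 163.1] guard corner [256.4 207.2]
stage to [ 500.  -173.9  237.8] shift mm [ 0.2  0.6 68.4] turn [-0.001 -0.001 -0.003]
crop origin 199 102
```

View pics/c6.png

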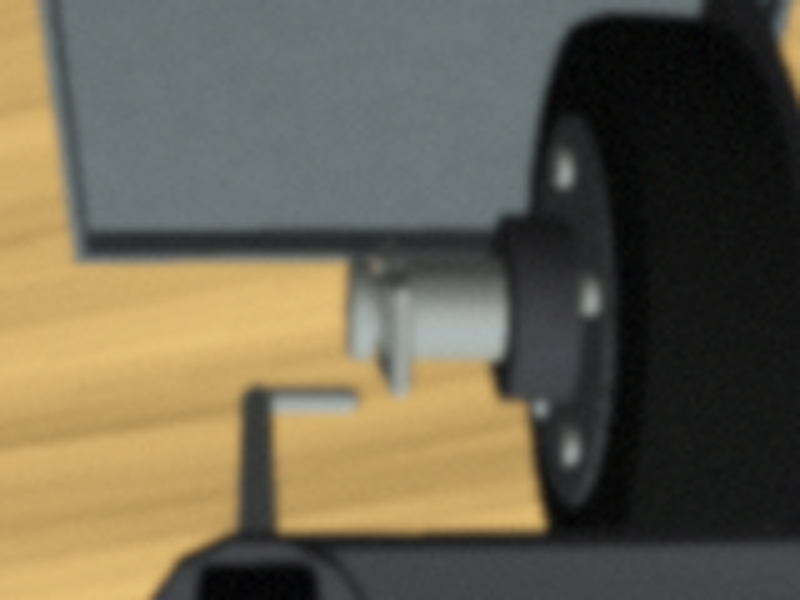

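The toe tip is at crop (355,400), full-frame (270,182), against a predicted (270,184). The axle centre and the clip (edge-on at u≈278, v 152–181) also match prediction. Moving to stage with a 1 mm correction, then inserting.

Emit:
{"name": "play_rows", "arguments": {
  "moves": [
    [[0,0,0.01],[0,0,0],0],
    [[-0.001,0,0.015],[0,0,0],0],
    [[0,0,0.015],[0,0,0],0],
    [[0,0,0.015],[0,0,0],0],
    [[0,0,0.01],[0,0,0],0],
    [[0,0,0.003],[0,0,0],0],
    [[0,0,0],[0,0,0],0],
    [[0,0,0],[0,0,0],0]
  ]
}}

```text
clock: 11.5
eef_pos: [500.6, -174.7, 239.2]
tcp_rot: [3.142, 0.63, 2.876]
contact_force: [1.0, 0.8, -0.9]
opening: 0.159
```

```bash
python3 - <<'E'
from rig import grab_frame
from plan import *
s=sense();print(s['clock'],s['eef_pos'].round(1),s['tcp_rot'].round(3),s['contact_force'].round(1))
f=grab_frame('wrist');np.savez('pics/w7.npz',**f);cv2.imwrite('pics/w7.png',f['pixels'][:,:,::-1])
p,R=cur();Rp=R@TOOL
for n,X in dict(toe=(0,10,-105),tip=(0,19.5,-105),heel=(0,0,-105)).items():
    q=p+Rp@(np.array(X)-[0,0,HT]);print(n,proj(f,q,True).round(1),'stand',(Rz(Sy).T@(q-S0)).round(1))
print('eye',proj(f,EYE,True).round(1))
to(*pickpose(EYE,36),'in')
u,v=proj(f,EYE,True).astype(int)
im=f['pixels'][v-40:v+50,u-70:u+50,::-1];print('crop origin',u-70,v-40)
cv2.imwrite('pics/c7.png',cv2.resize(im,None,fx=6,fy=6,interpolation=cv2.INTER_CUBIC))
E
```

```text
11.5 [ 500.6 -174.7  239.2] [3.142 0.63  2.876] [ 1.   0.8 -0.9]
toe [259.9 182.4] stand [-13.1 -24.8 136.2]
tip [270.  182.4] stand [-13.1 -15.3 136.2]
heel [249.3 182.4] stand [-13.1 -34.8 136.2]
eye [286.1 180.3]
in to [ 506.3 -150.7  237.8] shift mm [ 1.6 24.7  0.8] turn [-0.001  0.002 -0.002]
crop origin 216 140
```

View pics/c7.png

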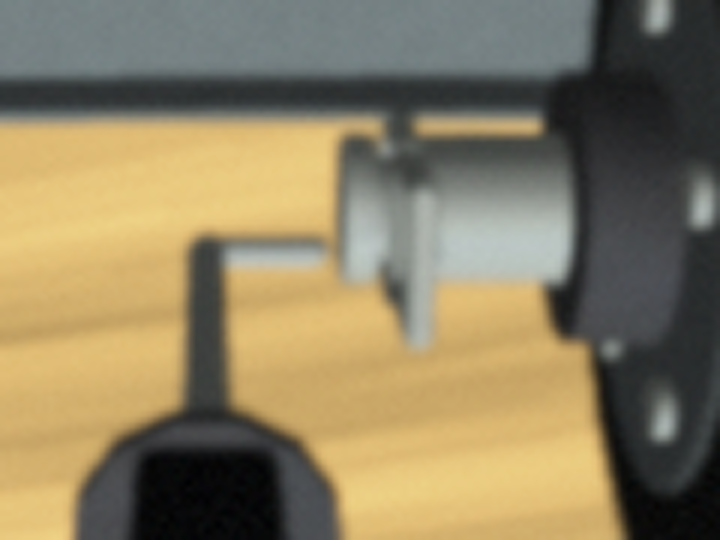

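The toe (tip at crop 325,252) lines up with the eye (outer bar at 420, 180–345) to within about 1.5 mm. Inserting along +y.

Emit:
{"name": "play_rows", "arguments": {
  "moves": [
    [[0.001,0.003,0.001],[0,0,0],0],
    [[0,0.004,0],[0,0,0],0],
    [[0,0.004,0],[0,0,0],0],
    [[0,0.004,0],[0,0,0],0],
    [[0,0.004,0],[0,0,0],0],
    [[0,0.004,0],[0,0,0],0],
    [[0,0.002,0],[0,0,0],0],
    [[0,0,0],[0,0,0],0],
    [[0,0,0],[0,0,0],0]
  ]
}}

```text
clock: 12.45
eef_pos: [506.8, -150.4, 237.7]
tcp_rot: [-3.142, 0.63, 2.876]
contact_force: [-0.5, -1.0, -0.4]
opening: 0.159
```

```bash
python3 - <<'E'
from rig import grab_frame
from plan import *
s=sense();print(s['clock'],s['eef_pos'].round(1),s['tcp_rot'].round(3),s['contact_force'].round(1))
to(*pickpose(EYE,36),'in')
to(*pickpose(EYE,36,6),'tipped')
E
```

```text
12.45 [ 506.8 -150.4  237.7] [-3.142  0.63   2.876] [-0.5 -1.  -0.4]
in to [ 506.3 -150.7  237.8] shift mm [ 0.3 -0.4 -0.3] turn [-0.001  0.002 -0.002]
tipped to [ 503.8 -163.8  236.4] shift mm [  0.3 -13.7   1.4] turn [-0.106  0.002 -0.002]
```

No contact on insertion. Now tip the toe up slightly and start the pull.

Emit:
{"name": "play_rows", "arguments": {
  "moves": [
    [[0,-0.003,0],[-0.025,0,0],0],
    [[0,-0.004,0],[-0.025,0,0],0],
    [[0,-0.003,0.001],[-0.025,0,0],0],
    [[0,-0.003,0],[-0.025,0,0],0],
    [[0,0,0],[0,0,0],0],
    [[0,0,-0.003],[0,0,0],0],
    [[0,0.001,-0.003],[0,0,0],0],
    [[0,0,-0.003],[0,0,0],0],
    [[0,0.001,-0.003],[0,0,0],0],
    [[0,0,0],[0,0,0],0]
  ]
}}

```text
clock: 13.45
eef_pos: [497.5, -160.2, 246.6]
tcp_rot: [3.042, 0.63, 2.877]
contact_force: [-0.3, 0.0, -1.0]
opening: 0.153
```

Emit:
{"name": "play_rows", "arguments": {
  "moves": [
    [[0,0,-0.003],[0,0,0],0],
    [[0,0,-0.003],[0,0,0],0],
    [[0,0.001,0],[0,0,0],0]
  ]
}}

```text
clock: 13.75
eef_pos: [494.1, -159.3, 251.6]
tcp_rot: [3.042, 0.631, 2.876]
contact_force: [-0.4, 0.6, -1.1]
opening: 0.158
```

```bash
python3 - <<'E'
from rig import grab_frame
from plan import *
s=sense();print(s['clock'],s['eef_pos'].round(1),s['contact_force'].round(2),s['wrist_torque'].round(2))
f=grab_frame('wrist');np.savez('pics/w8.npz',**f)
p,R=cur();Rp=R@TOOL;q=p+Rp@np.array([0,10,-105-HT]);print('toe stand',(Rz(Sy).T@(q-S0)).round(1),'along pull from eye',(q-EYE)@PULL)
for n,X in dict(toe=(0,10,-105),tip=(0,19.5,-105),heel=(0,0,-105)).items(): print(n,proj(f,p+Rp@(np.array(X)-[0,0,HT]),True).round(1))
im=np.hstack([load('w7')['pixels'][140:230,216:336,::-1],f['pixels'][140:230,216:336,::-1]])
cv2.imwrite('pics/c8.png',cv2.resize(im,None,fx=3.3,fy=5,interpolation=cv2.INTER_CUBIC))
E
```

```text
13.75 [ 494.1 -159.3  251.6] [-0.45  0.56 -1.1 ] [0.06 0.46 0.04]
toe stand [-24.3   1.2 149.5] along pull from eye 18.207763924130894
toe [260.2 182. ]
tip [270.2 182. ]
heel [249.6 182. ]
```

```bash
python3 - <<'E'
from plan import *
f=load('w8');p,R=cur()
print('eye',proj(f,EYE,True).round(1),'outer bar if still on',proj(f,EYE+PULL*12,True).round(1),'bar ends',proj(f,EYE+PULL*12+Rz(Sy)@[10.9,0,7.9],True).round(1),proj(f,EYE+PULL*12-Rz(Sy)@[10.9,0,7.9],True).round(1))
for n in['w7','w8']:
    h=cv2.cvtColor(load(n)['pixels'],cv2.COLOR_RGB2HSV)
    m=(h[...,1]<70)&(h[...,2]>70)
    print(n);print('\n'.join(str(v)+' '+''.join('#' if x else '.' for x in m[v,240:320]) for v in range(155,210,2)))
E
```

```text
eye [256.6 176.4] outer bar if still on [258.  179.6] bar ends [258.  192.9] [258.1 166. ]
w7
155 ................................................................................
157 ................................................................................
159 ##########################################.########################.............
161 ........................................##.##...................................
163 ..................................###..############################.............
165 .................................####################################...........
167 .................................#########....#########################.........
169 .................................###########.###########################........
171 .................................#######################################........
173 .................................#######################################........
175 .................................#######################################....####
177 .................................##################################
[... 3056 characters left out ...]
....................
195 ............#...................................................................
197 ............#...................................................................
199 ......................................................####......................
201 ......................................................#####....#................
203 .......#.............................................######.....................
205 .......#.............................................######.....................
207 .......#.....#.........................................##.......................
209 ................................................................................
```

```bash
python3 - <<'E'
from plan import *
perp=Rz(Sy)@np.array([.809,0,.588])
for n in['w7','w8']:
    f=load(n)
    for d in [0,5,10,15]: print(n,d,[proj(f,EYE+PULL*(12+d)+perp*k,True).round(1).tolist() for k in(13.5,-13.5)])
f=load('w8');p,R=cur();Rp=R@TOOL
for sl in[0,-8,-15]: print('toe tip if slipped',sl,[proj(f,p+Rp@np.array([0,y,-105-HT+sl]),True).round(1).tolist() for y in(3,19.5)])
g=load('w8')['pixels'];print(g[176:190:2,248:276:2].sum(2)//3)
E
```

```text
w7 0 [[287.1, 197.9], [288.1, 169.4]]
w7 5 [[287.7, 199.6], [288.7, 170.7]]
w7 10 [[288.4, 201.5], [289.5, 172.1]]
w7 15 [[289.0, 203.4], [290.2, 173.5]]
w8 0 [[258.0, 193.0], [258.1, 166.0]]
w8 5 [[258.6, 194.6], [258.8, 167.2]]
w8 10 [[259.3, 196.2], [259.5, 168.4]]
w8 15 [[260.0, 198.0], [260.2, 169.7]]
toe tip if slipped 0 [[252.7, 182.0], [270.2, 182.0]]
toe tip if slipped -8 [[252.7, 179.8], [269.7, 179.8]]
toe tip if slipped -15 [[252.6, 177.9], [269.2, 177.9]]
[[184 169 123 125 134 163 168 185 190 189 191 190 191 190]
 [172 145 117 115 130 166 160 165 168 169 170 182 189 189]
 [103  73  82 105 128 165 151 118 123 121 124 154 183 187]
 [ 76  60  84 151 140 166 158 161 171 169 169 168 176 176]
 [ 71  63  78 133 134 164 163 177 186 186 183 176 173 170]
 [ 70  61  63  89 116 164 163 169 174 173 176 174 173 170]
 [ 67  63  72 127 124 165 162 169 172 171 170 169 167 165]]
```

The wrist shows almost no force, so it's unclear whether the clip is already free. I'll use my last view on a composite of the wrist crop plus side-camera crops from before and now.

```bash
python3 - <<'E'
from rig import grab_frame
from plan import *
d0=load('side0');d1=grab_frame('side');np.savez('pics/side1.npz',**d1);w=load('w8')['pixels']
u,v=proj(d0,EYE).astype(int);print('eye side',u,v)
c=lambda im,x0,x1,y0,y1,W,H:cv2.resize(im[y0:y1,x0:x1,::-1],(W,H),interpolation=cv2.INTER_CUBIC)
A=c(w,225,300,140,215,540,560)
B=np.vstack([c(g['pixels'],u-24,u+22,v-30,v+20,260,280) for g in(d0,d1)])
cv2.imwrite('pics/c9.png',np.hstack([A,B]))
f=load('w8');p,R=cur();q=p+R@TOOL@np.array([0,10,-105-HT])
print('hanging: bar ends',[proj(f,q+[0,0,5]+Rz(Sy)@[k,0,0],True).round(1).tolist() for k in(13.5,-13.5)],'bottom',proj(f,q-[0,0,40],True).round(1))
E
```

```text
eye side 288 207
hanging: bar ends [[259.5, 194.6], [261.9, 177.1]] bottom [256.2 151.4]
```

View pics/c9.png

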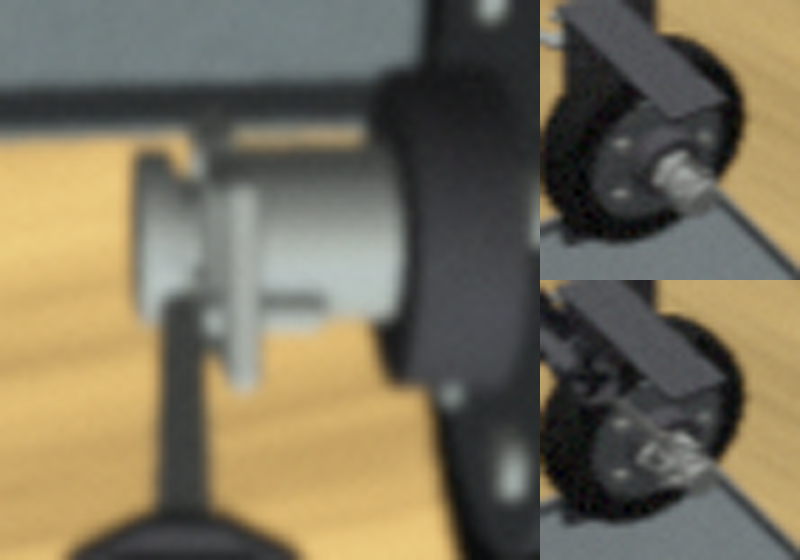

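The last view shows the outer bar of the eye in front of the toe, with the toe visible on both sides at crop (215,320) and (290,310). So the hook is through the eye. There's still no load, so I'm pulling further in small steps.

Emit:
{"name": "play_rows", "arguments": {
  "moves": [
    [[0,0,-0.003],[0,0,0],0],
    [[0,0.001,-0.003],[0,0,0],0],
    [[0,0,0],[0,0,0],0]
  ]
}}

```text
clock: 14.15
eef_pos: [490.8, -157.9, 256.4]
tcp_rot: [3.042, 0.63, 2.876]
contact_force: [0.5, -0.2, -0.3]
opening: 0.156
```

Emit:
{"name": "play_rows", "arguments": {
  "moves": [
    [[0,0,-0.003],[0,0,0],0],
    [[0,0.001,-0.003],[0,0,0],0],
    [[0,0,0],[0,0,0],0]
  ]
}}

```text
clock: 14.45
eef_pos: [487.4, -156.6, 261.3]
tcp_rot: [3.042, 0.63, 2.876]
contact_force: [0.3, -0.7, -1.9]
opening: 0.156
```

Emit:
{"name": "play_rows", "arguments": {
  "moves": [
    [[0,0,-0.004],[0,0,0],0],
    [[0,0.001,-0.004],[0,0,0],0],
    [[0,0,-0.004],[0,0,0],0],
    [[0,0,0],[0,0,0],0]
  ]
}}

```text
clock: 14.85
eef_pos: [480.5, -155.0, 271.2]
tcp_rot: [3.042, 0.631, 2.876]
contact_force: [0.2, -0.6, -1.4]
opening: 0.154
```

```bash
python3 - <<'E'
from rig import grab_frame
from plan import *
s=sense();print(s['clock'],s['eef_pos'].round(1),s['contact_force'].round(2),s['wrist_torque'].round(2))
f=grab_frame('wrist');np.savez('pics/w9.npz',**f)
p,R=cur();Rp=R@TOOL;q=p+Rp@np.array([0,10,-105-HT]);print('along pull',(q-EYE)@PULL,'perp',(q-EYE)@(Rz(Sy)@[.809,0,.588]))
print('groove',proj(f,stand(0,0,115),True).round(1),'toe',proj(f,q,True).round(1),'bar if on',[proj(f,EYE+PULL*12+Rz(Sy)@np.array([.809,0,.588])*k,True).round(1).tolist() for k in(13.5,-13.5)])
h=cv2.cvtColor(f['pixels'],cv2.COLOR_RGB2HSV);m=(h[...,1]<70)&(h[...,2]>70)
print('\n'.join(str(v)+' '+''.join('#' if x else '.' for x in m[v,230:300]) for v in range(140,205,2)))
E
```

```text
14.85 [ 480.5 -155.   271.2] [ 0.18 -0.63 -1.4 ] [ 0.03  0.38 -0.02]
along pull 42.404074361488625 perp 0.7696161146642481
groove [251.1 165.7] toe [260. 182.] bar if on [[254.6, 185.8], [254.6, 160.6]]
140 ##################################################....................
142 #################################################.....................
144 #################################################.....................
146 ############################################..........................
148 #########################################.............................
150 .....................##...............................................
152 ....................#####.............................................
154 #########################################.............................
156 ............####.......#####.#........#.#.............................
158 ............####.......#....################..........................
160 ............###########....###################................#####...
162 ............############...###################................#####.
[... 877 characters left out ...]
......#####..............
188 ......................#.######.....................####...............
190 ......................#..#####........................................
192 ......................#....................................###........
194 ......................#...................................#####.......
196 ......................#...................................#####.......
198 ..........................................................#####.......
200 ......................................................................
202 .................#....................................................
204 .................#....................................................
```

The clip moved with the toe: its outer bar keeps the same place beside the toe (v 164–191), whereas a seated clip would end at 186. So it is off the axle, hanging on the hook. Swinging the pick upright, away from the stand, and planning the drop.

```bash
python3 - <<'E'
from plan import *
p,R=cur()
_,R1=pickpose([0,0,0],0,6)
a=to(p,R1,'untilt'); toe=p+R1@TOOL@np.array([0,10,-105-HT]);print('toe stand',(Rz(Sy).T@(toe-S0)).round(1))
b=to(*pickpose(stand(-125,-50,110),0,6),'over',a)
c=to(*pickpose(stand(-125,-50,58),0,6),'low',b)
E
```

```text
untilt to [ 480.6 -155.   271. ] shift mm [0. 0. 0.] turn [-0.005  0.628  0.062]
toe stand [-112.9    2.5  145. ]
over to [ 455.2 -202.5  236.1] shift mm [ 12.1 -55.9  29.3] turn [0. 0. 0.]
low to [ 455.2 -202.5  184.1] shift mm [ 0.  -5.4 51.7] turn [0. 0. 0.]
```

Emit:
{"name": "play_rows", "arguments": {
  "moves": [
    [[0,0,0],[0,0.02,0.002],0],
    [[0,0,0],[0,0.04,0.004],0],
    [[0,0,0],[0,0.052,0.005],0],
    [[0,0,0],[0,0.056,0.006],0],
    [[0,0,0],[0,0.06,0.006],0],
    [[0,0,0],[0,0.06,0.006],0],
    [[0,0,0],[0,0.06,0.006],0],
    [[0,0,0],[0,0.06,0.006],0],
    [[0,0,0],[0,0.06,0.006],0],
    [[0,0,0],[0,0.055,0.005],0],
    [[0,0,0],[0,0.05,0.005],0],
    [[0,0,0],[0,0.035,0.003],0],
    [[0,0,0],[0,0.02,0.002],0],
    [[0,0,0],[0,0,0],0],
    [[0.002,-0.006,0.003],[0,0,0],0],
    [[0.002,-0.012,0.006],[0,0,0],0],
    [[0.002,-0.014,0.007],[0,0,0],0],
    [[0.002,-0.012,0.007],[0,0,0],0],
    [[0.002,-0.007,0.004],[0,0,0],0],
    [[0.002,-0.005,0.002],[0,0,0],0]
  ]
}}

```text
clock: 16.9
eef_pos: [454.3, -203.5, 235.3]
tcp_rot: [3.041, -0.002, 2.876]
contact_force: [-0.2, -1.0, -1.6]
opening: 0.155
```

```bash
python3 - <<'E'
from rig import grab_frame
from plan import *
s=sense();print(s['clock'],s['eef_pos'].round(1),s['tcp_rot'].round(3),s['contact_force'].round(2),s['qpos'].round(2))
f=grab_frame('wrist');np.savez('pics/w10.npz',**f)
p,R=cur();Rp=R@TOOL;q=p+Rp@np.array([0,10,-105-HT]);print('toe stand',(Rz(Sy).T@(q-S0)).round(1),proj(f,q,True).round(1))
print('groove/eye orig',proj(f,stand(0,0,115),True).round(1),proj(f,EYE,True).round(1))
h=cv2.cvtColor(f['pixels'],cv2.COLOR_RGB2HSV)
print('\n'.join(str(v)+' '+' '.join('%3d'%x for x in h[v,240:284:2,2]) for v in range(140,206,3)))
c=to(*pickpose(stand(-125,-50,58),0,6),'low')
d=to(*pickpose(stand(-125,-50,40),0,-42),'tip',c)
E
```

```text
16.9 [ 454.3 -203.5  235.3] [ 3.041e+00 -2.000e-03  2.876e+00] [-0.2  -1.02 -1.58] [-0.49  0.16  1.88  0.11  1.12 -1.84]
toe stand [-126.1  -52.   109.1] [259.7 181.5]
groove/eye orig [305. 290.] [310.9 290. ]
140 115 114 115 116 116 113 114 114 117 118 118 116 114 117 116 115 117 117 118 119 117 116
143 115 114 112 113 114 117 114 115 117 116 118 116 117 115 117 120 116 117 117 117 116 118
146 115 112 112 114 113 116 115 116 114 114 116 116 118 117 118 118 120 118 119 116 116 116
149 113 114 116 116 115 114 117 115 115 118 116 117 116 118 117 118 119 116 117 117 118 118
152 115 113 116 115 113 115 115 116 118 117 116 114 115 116 117 116 117 116 116 117 118 117
155 117 115 115 115 116 114 112 115 115 116 118 116 115 115 116 116 116 119 116 116 116 115
158 118 114 116 117 115 117 116 116 116 117 116 115 113 114 115 115 115 115 117 116 117 115
161 116 114 117 116 116 112 106 119 124 114 114 117 115 117 116 115 117 117 116 117 116 117
164 114 115 116 115 110  75  90 148 155 119 115 116 117 116 115 116 115 115 115 115 116 115
167 115 115 116 115 109  76  85 144 158 122 114 115 115 116 11
[... 598 characters left out ...]
 98  57  58  70  81 128 134 113 116 115 115 114 115 115 115 115 112 112 115
191 113 113 112  97  58  59  76 112 118 113 112 113 113 113 111 115 112 114 113 114 113 113
194 112 114 113  95  57  59  72  98 109 111 112 111 113 112 109 111 108 111 111 111 111 113
197 113 112 112  89  57  59  72  99 112 113 113 111 114 110 112 112 113 112 112 113 112 113
200 111 113 111  88  58  61  71  94 112 112 115 112 111 112 112 113 110 113 113 114 113 112
203 115 111 112  87  57  58  70  96 109 111 112 109 109 112 113 111 109 112 110 111 112 111
low to [ 455.2 -202.5  184.1] shift mm [-1.  -3.7 51.1] turn [-0.005 -0.002 -0.002]
tip to [ 481.6 -104.6  141.7] shift mm [-0.  96.4 52.8] turn [0.838 0.    0.   ]
```

The clip is on the toe against the shank, and the load fits its weight. Lowering into the tray, then tipping the toe down 37° about itself.

Emit:
{"name": "play_rows", "arguments": {
  "moves": [
    [[0,-0.003,0.005],[0,0,0],0],
    [[0,-0.004,0.007],[0,0,0],0],
    [[0,-0.004,0.008],[0,0,0],0],
    [[0,-0.004,0.008],[0,0,0],0],
    [[0,-0.004,0.008],[0,0,0],0],
    [[0,-0.004,0.008],[0,0,0],0],
    [[0,-0.003,0.006],[0,0,0],0],
    [[0,-0.003,0.004],[0,0,0],0],
    [[0,0,0],[0,0,0],0]
  ]
}}

```text
clock: 17.85
eef_pos: [448.6, -225.5, 178.9]
tcp_rot: [3.041, -0.002, 2.877]
contact_force: [1.3, -0.4, -1.5]
opening: 0.156
```

Emit:
{"name": "play_rows", "arguments": {
  "moves": [
    [[0,0.011,0],[0.084,0,0],0],
    [[0,0.011,-0.001],[0.084,0,0],0],
    [[0,0.011,0],[0.084,0,0],0],
    [[0,0.011,0],[0.084,0,0],0],
    [[0,0.011,-0.001],[0.084,0,0],0],
    [[0,0.011,0],[0.084,0,0],0],
    [[0,0.01,0],[0.084,0,0],0],
    [[0,0.011,-0.001],[0.084,0,0],0],
    [[0,0.011,0],[0.084,0,0],0],
    [[0,0,0],[0,0,0],0],
    [[0,0,0],[0,0,0],0],
    [[0,0,0],[0,0,0],0]
  ]
}}

```text
clock: 19.05
eef_pos: [473.6, -135.3, 160.7]
tcp_rot: [-2.487, -0.0, 2.876]
contact_force: [0.2, 1.2, -0.4]
opening: 0.163
```

```bash
python3 - <<'E'
from rig import grab_frame
from plan import *
s=sense();print(s['clock'],s['eef_pos'].round(1),s['tcp_rot'].round(3),s['contact_force'].round(2),s['qpos'].round(2))
f=grab_frame('wrist');np.savez('pics/w11.npz',**f);cv2.imwrite('pics/w11.png',f['pixels'][:,:,::-1])
p,R=cur();Rp=R@TOOL;q=p+Rp@np.array([0,10,-105-HT]);print('toe stand',(Rz(Sy).T@(q-S0)).round(1),proj(f,q,True).round(1))
h=cv2.cvtColor(f['pixels'],cv2.COLOR_RGB2HSV)
print('\n'.join(str(v)+' '+' '.join('%3d'%x for x in h[v,236:304:3,2]) for v in range(130,206,3)))
E
```

```text
19.05 [ 473.6 -135.3  160.7] [-2.487 -0.     2.876] [ 0.23  1.17 -0.43] [ 0.12  0.39  1.95 -0.66  1.17 -0.81]
toe stand [-125.   -73.8   53.4] [259.7 181.5]
130 186 186 186 186 187 188 187 189 183 109  86  89 108 112 109 111 111 112 110 109 108 105 106
133 187 189 191 191 193 193 192 189 181 107  55  53 102 108 109 106 109 109 111 110 107 109 110
136 193 196 192 192 189 188 189 194 190 108  54  55 100 107 109 108 108 110 111 109 106 108 110
139 190 190 189 194 197 201 201 200 193 109  56  54 102 108 110 106 107 107 108 110 109 108 110
142 198 200 202 200 201 196 196 191 182 106  51  53 100 105 107 107 107 108 110 109 110 109 109
145 202 197 195 191 188 187 187 188 180 108  52  52 101 106 108 107 109 109 110 110 110 109 111
148 188 190 188 189 187 190 190 189 181 108  50  54  99 108 106 109 109 110 108 109 110 108 111
151 190 192 189 190 189 186 185 183 176 108  53  54 102 105 105 109 109 108 109 110 109 109 108
154 188 185 184 181 180 179 178 177 167 108  52  55 102 105 106 107 108 107 106 108 108 109 109
157 179 178 178 177 176 175 175 175 171 106  52  54 104 106 107 106 108 108 108
[... 852 characters left out ...]
 110 108 108 110 111 110 110
187 191 191 192 188  93  56 169 192 180 102  47  58 109 108 108 106 109 112 109 106 109 108 109
190 186 186 187 182  89  54 151 184 172 101  50  57 110 111 108 107 108 109 111 111 126  96  99
193 189 187 188 181  88  54 150 190 179  99  51  60 109 111 107 110 107 108 111 109 152 146 108
196 194 193 194 190  85  54 142 192 179  99  49  59 110 108 109 109 110 109 108 104 116 138 153
199 184 183 182 176  84  54 127 175 168  99  46  60 107 107 106 109 108 108 108 107 106 108 107
202 172 173 173 163  83  54 116 173 164  97  48  57 110 109 108 107 109 108 108 109 108 108 108
205 182 182 181 170  82  52 118 180 168  97  49  63 110 110 108 108 108 108 106 106 106 109 108
```

The toe is bare now (u 254–270, v 181–184), and a bright object lies on the tray at about (293–305, 169–196). Locating it and planning the return.

```bash
python3 - <<'E'
from plan import *
f=load('w11');g=f['pixels'].max(2).astype(int)
m=((g>128)|(g<80)).astype(np.uint8)[155:215,284:345]
n,l,st,c=cv2.connectedComponentsWithStats(m,connectivity=8)
for i in range(1,n):
    if st[i,4]>15:
        x,y,w,h,a=st[i];print(st[i],[ (Rz(Sy).T@(plane(f,284+u,155+v,9,True)-S0)).round(0)[:2].tolist() for u,v in((x,y),(x+w,y),(x,y+h),(x+w,y+h))])
p,R=cur();K=Rn.from_euler('xyz',[3.1416,0,2.816]).as_matrix()
a=to(p+[0,0,90],R,'lift');b=to(a[0],K,'upright',a)
mx=K[:,0];seat=np.array([593.9,152.3,157.8])
c=to(seat+mx*66+[0,0,150],K,'carry',b);d=to(seat+mx*66+[0,0,8],K,'down',c);e=to(seat+[0,0,8],K,'in',d)
E
```

```text
[  7  12  46  32 482] [[-132.0, -65.0], [-140.0, -14.0], [-97.0, -64.0], [-108.0, -12.0]]
lift to [ 473.5 -135.6  250.9] shift mm [  0.  -54.8 -71.4] turn [0. 0. 0.]
upright to [ 473.5 -135.6  250.9] shift mm [0. 0. 0.] turn [-0.654  0.02   0.057]
carry to [531.4 173.4 307.8] shift mm [ 44.  311.2 -56.9] turn [0. 0. 0.]
down to [531.4 173.4 165.8] shift mm [  0.   0. 142.] turn [0. 0. 0.]
in to [593.9 152.3 165.8] shift mm [-66.   0.  -0.] turn [0. 0. 0.]
```

The clip lies flat (about 50 × 35 mm) at stand x −140…−97, y −65…−12, well inside the tray. Lifting off and going back to the rack.

Emit:
{"name": "play_rows", "arguments": {
  "moves": [
    [[0,-0.006,-0.008],[0,0,0],0],
    [[0,-0.009,-0.012],[0,0,0],0],
    [[0,-0.01,-0.013],[0,0,0],0],
    [[0,-0.01,-0.013],[0,0,0],0],
    [[0,-0.01,-0.013],[0,0,0],0],
    [[0,-0.01,-0.012],[0,0,0],0],
    [[0,0,0],[-0.05,0,0.005],0],
    [[0,0,0],[-0.08,0.002,0.006],0],
    [[0,0,0],[-0.1,0.003,0.01],0],
    [[0,0,0],[-0.1,0.003,0.01],0],
    [[0,0,0],[-0.1,0.003,0.01],0],
    [[0,0,0],[-0.1,0.003,0.008],0],
    [[0,0,0],[-0.08,0.003,0.005],0],
    [[0,0,0],[-0.044,0.003,0.003],0],
    [[0,0,-0.01],[0,0,0],0],
    [[0,0,-0.02],[0,0,0],0],
    [[0,0,-0.02],[0,0,0],0],
    [[0,0,-0.007],[0,0,0],0],
    [[0,0,0],[0,0,0],0]
  ]
}}

```text
clock: 21.0
eef_pos: [474.2, -134.9, 308.4]
tcp_rot: [-3.139, 0.001, 2.82]
contact_force: [0.3, 1.1, -1.5]
opening: 0.156
```

Emit:
{"name": "play_rows", "arguments": {
  "moves": [
    [[0.003,0.02,0],[0,0,0],0],
    [[0.004,0.031,0],[0,0,0],0],
    [[0.005,0.032,0],[0,0,0],0],
    [[0.004,0.032,0],[0,0,0],0],
    [[0.005,0.032,0],[0,0,0],0],
    [[0.004,0.032,0],[0,0,0],0],
    [[0.005,0.032,0],[0,0,0],0],
    [[0.004,0.032,0],[0,0,0],0],
    [[0.005,0.032,0],[0,0,0],0],
    [[0.004,0.026,0],[0,0,0],0],
    [[0.001,0.01,0],[0,0,0],0],
    [[0,0,0],[0,0,0],0],
    [[0,0,0],[0,0,0],0]
  ]
}}

```text
clock: 22.3
eef_pos: [530.0, 173.1, 305.9]
tcp_rot: [-3.138, -0.002, 2.819]
contact_force: [0.8, -1.1, -0.5]
opening: 0.153
```

```bash
cat > back.py <<'E'
from plan import *
s=sense();print(s['clock'],s['eef_pos'].round(1),s['tcp_rot'].round(3),s['contact_force'].round(2))
K=Rn.from_euler('xyz',[3.1416,0,2.816]).as_matrix();mx=K[:,0];seat=np.array([593.9,152.3,157.8])
a=to(seat+mx*66+[0,0,8],K,'down')
b=to(seat+[0,0,8],K,'in'); to(seat,K,'seat')
E
python3 back.py
```

```text
22.3 [530.  173.1 305.9] [-3.138e+00 -2.000e-03  2.819e+00] [ 0.8  -1.06 -0.5 ]
down to [531.4 173.4 165.8] shift mm [ -1.4   1.2 140.1] turn [-0.003 -0.002  0.003]
in to [593.9 152.3 165.8] shift mm [-67.4   0.9 140. ] turn [-0.003 -0.002  0.003]
seat to [593.9 152.3 157.8] shift mm [-67.5   1.  148. ] turn [-0.003 -0.002  0.003]
```

Emit:
{"name": "play_rows", "arguments": {
  "moves": [
    [[-0.001,0.001,0.02],[0,0,0],0],
    [[0,0,0.03],[-0.003,-0.002,0.003],0],
    [[0,0,0.03],[0,0,0],0],
    [[0,0,0.03],[0,0,0],0],
    [[0,0,0.02],[0,0,0],0],
    [[0,0,0.01],[0,0,0],0],
    [[0,0,0],[0,0,0],0],
    [[0,0,0],[0,0,0],0]
  ]
}}

```text
clock: 23.1
eef_pos: [532.3, 174.1, 167.3]
tcp_rot: [3.14, 0.002, 2.815]
contact_force: [-0.4, 0.3, -0.5]
opening: 0.158
```

```bash
python3 back.py; python3 - <<'E'
from rig import grab_frame
from plan import *
f=grab_frame('wrist');np.savez('pics/w12.npz',**f)
p,R=cur();Rp=R@TOOL
for n,X in dict(toe=(0,10,-105),tip=(0,19.5,-105),collar=(0,0,0)).items(): print(n,proj(f,p+Rp@(np.array(X)-[0,0,HT]),True).round(1))
g=f['pixels'].max(2);u,v=proj(f,p+Rp@np.array([0,0,-105-HT]),True).astype(int)
print('\n'.join(str(j)+' '+' '.join('%3d'%x for x in g[j,u-6:u+28:2]) for j in range(v-8,v+9,2)))
E
```

```text
23.1 [532.3 174.1 167.3] [3.140e+00 2.000e-03 2.815e+00] [-0.43  0.27 -0.48]
down to [531.4 173.4 165.8] shift mm [ 0.7 -0.9  1.5] turn [ 0.002  0.002 -0.001]
in to [593.9 152.3 165.8] shift mm [-65.3  -0.9   1.7] turn [ 0.002  0.002 -0.001]
seat to [593.9 152.3 157.8] shift mm [-65.3  -0.9   9.7] turn [ 0.002  0.002 -0.001]
toe [260.3 182.2]
tip [270.3 182.2]
collar [249.4 229.2]
174  65  67  67  66  70  69  69  68  68  69  67  66  67  68  66  69  67
176  66  69  66  68  66  70  68  69  70  67  68  66  67  67  67  66  66
178  65  67  68  65  64  70  73  72  71  71  73  71  72  74  68  68  67
180  63  67  66  60  70 109 130 130 130 131 130 131 131 116  75  65  66
182  65  67  62  58  68 121 160 164 162 161 161 162 161 145  80  67  67
184  66  66  60  56  64  93 117 120 118 120 119 121 120 105  71  65  69
186  64  66  60  56  65  68  71  70  70  69  70  70  70  70  67  67  67
188  62  65  59  58  63  68  68  67  66  65  68  70  67  68  66  67  66
190  62  68  60  56  61  66  67  69  67  68  68  70  68  69  66  64  67
```

The pick sits in the grip exactly as before (toe at v=182, tip at u≈270). Sliding it into the slot.

Emit:
{"name": "play_rows", "arguments": {
  "moves": [
    [[-0.005,-0.001,0.001],[0,0,0],0],
    [[-0.01,0,0],[0,0,0],0],
    [[-0.01,0,0],[0,0,0],0],
    [[-0.01,0,0],[0,0,0],0],
    [[-0.01,0,0],[0,0,0],0],
    [[-0.01,0,0],[0,0,0],0],
    [[-0.007,0,0],[0,0,0],0],
    [[-0.003,0,0],[0,0,0],0],
    [[0,0,0],[0,0,0],0],
    [[0,0,0],[0,0,0],0]
  ]
}}

```text
clock: 24.15
eef_pos: [592.7, 152.7, 165.4]
tcp_rot: [3.141, 0.001, 2.816]
contact_force: [0.1, 0.1, -1.4]
opening: 0.154
```

```bash
python3 back.py
```

```text
24.15 [592.7 152.7 165.4] [3.141e+00 1.000e-03 2.816e+00] [ 0.13  0.14 -1.36]
down to [531.4 173.4 165.8] shift mm [64.8 -0.  -0.4] turn [ 0.001  0.001 -0.   ]
in to [593.9 152.3 165.8] shift mm [-1.2 -0.  -0.4] turn [ 0.001  0.001 -0.   ]
seat to [593.9 152.3 157.8] shift mm [-1.2 -0.   7.6] turn [ 0.001  0.001 -0.   ]
```

Emit:
{"name": "play_rows", "arguments": {
  "moves": [
    [[-0.001,0,0.002],[0,0,0],0],
    [[0,0,0.002],[0,0,0],0],
    [[0,0,0.002],[0,0,0],0],
    [[0,0,0.001],[0,0,0],0],
    [[0,0,0],[0,0,0],0],
    [[0,0,0],[0,0,0],0]
  ]
}}

```text
clock: 24.75
eef_pos: [594.0, 152.4, 158.5]
tcp_rot: [3.14, 0.001, 2.816]
contact_force: [-0.1, 0.6, -0.8]
opening: 0.154
```

Emit:
{"name": "play_rows", "arguments": {
  "moves": [
    [[0,0,0.001],[0,0,0],0],
    [[0,0,0],[0,0,0],0],
    [[0,0,0],[0,0,0],18],
    [[0,0,0],[0,0,0],22],
    [[0,0,0],[0,0,0],30],
    [[0,0,0],[0,0,0],50],
    [[0,0,0],[0,0,0],80],
    [[0,0,0],[0,0,0],100],
    [[0,0,0],[0,0,0],100],
    [[0,0,0],[0,0,0],100],
    [[0,0,0],[0,0,0],100]
  ]
}}

```text
clock: 25.85
eef_pos: [594.0, 152.4, 157.5]
tcp_rot: [3.14, 0.001, 2.816]
contact_force: [0.4, -0.2, 0.0]
opening: 1.0
```

Emit:
{"name": "play_rows", "arguments": {
  "moves": [
    [[0,0,-0.01],[0,0,0],100],
    [[0,0,-0.02],[0,0,0],100],
    [[0,0,-0.025],[0,0,0],100],
    [[0,0,-0.027],[0,0,0],100],
    [[0,0,0],[0,0,0],100],
    [[0,0,0],[0,0,0],100],
    [[0,0,0],[0,0,0],100]
  ]
}}

```text
clock: 26.55
eef_pos: [593.4, 152.2, 239.0]
tcp_rot: [3.141, 0.0, 2.816]
contact_force: [-0.6, 0.2, -0.1]
opening: 0.996
```

```bash
python3 - <<'E'
from rig import grab_frame
from plan import *
s=sense();print(s['clock'],s['eef_pos'].round(1),s['contact_force'].round(2),s['opening'])
f=grab_frame('wrist');np.savez('pics/w13.npz',**f);w4=load('w4')
def top(f,X,tag):
    u,v=proj(f,X,True).astype(int);g=f['pixels'].max(2)[v-30:v+31,u-25:u+26]
    n,l,st,c=cv2.connectedComponentsWithStats((g<35).astype(np.uint8));i=1+st[1:,4].argmax();print(tag,'expected',(u,v),'dark blob box',st[i]+[u-25,v-30,0,0,0])
top(w4,rack(0,0,200),'before');top(f,rack(0,0,200),'after')
def ch(n):
    a=load(n+'0');b=grab_frame(n);np.savez(f'pics/{n}9.npz',**b)
    d=(np.abs(a['pixels'].astype(int)-b['pixels']).max(2)>45).astype(np.uint8)
    k,l,st,c=cv2.connectedComponentsWithStats(cv2.morphologyEx(d,cv2.MORPH_OPEN,np.ones((2,2),np.uint8)))
    print(n,[x.tolist() for x in st[1:] if x[4]>6])
ch('side');ch('scene')
for n in('side0','scene0'):
    q=load(n);print(n,'clip',proj(q,stand(-118,-38,9)).round(0),'pick top',proj(q,rack(0,0,210)).round(0),'toe',proj(q,rack(0,10,30)).round(0))
E
```

```text
26.55 [593.4 152.2 239. ] [-0.6   0.24 -0.15] 0.996175537039104
before expected (np.int64(248), np.int64(214)) dark blob box [ 237  184   22   52 1079]
after expected (np.int64(250), np.int64(218)) dark blob box [ 240  188   23   53 1082]
side [[54, 0, 113, 216, 10089], [0, 5, 97, 272, 9951], [64, 36, 7, 40, 131], [168, 43, 37, 39, 760], [202, 47, 4, 4, 8], [56, 53, 7, 26, 119], [207, 52, 7, 7, 26], [238, 60, 11, 21, 185], [47, 64, 7, 13, 47], [166, 64, 3, 4, 8], [62, 79, 6, 11, 48], [63, 94, 4, 35, 100], [219, 106, 23, 48, 699], [62, 135, 3, 5, 14], [60, 141, 5, 27, 84], [41, 164, 3, 4, 8], [59, 172, 6, 44, 206], [138, 204, 9, 15, 75], [147, 218, 6, 3, 17], [113, 220, 25, 24, 152], [136, 226, 19, 15, 165], [88, 228, 11, 14, 55], [157, 235, 2, 5, 10], [147, 245, 10, 14, 94]]
scene [[243, 0, 124, 207, 7001], [377, 0, 24, 46, 365], [423, 0, 89, 131, 4643], [402, 14, 3, 4, 9], [390, 18, 3, 3, 8], [289, 30, 6, 2, 12], [387, 30, 3, 4, 8], [275, 33, 18, 16, 144], [384, 37, 3, 3, 8], [263, 50, 29, 15, 167], [277, 74, 7, 7, 31], [328, 74, 14, 11, 100], [372, 80, 13, 19, 95], [340, 84, 15, 18, 96], [415, 84, 4, 5, 15], [326, 87, 13, 14, 108], [495, 88, 17, 20, 176], [375, 104, 37, 29, 555], [326, 107, 9, 12, 65], [481, 123, 10, 6, 33], [497, 130, 8, 6, 25], [471, 142, 29, 46, 508], [507, 145, 5, 6, 18], [501, 175, 6, 4, 14], [277, 187, 7, 19, 89], [453, 187, 3, 3, 7], [470, 186, 11, 10, 30], [476, 188, 13, 18, 72], [469, 202, 5, 6, 20], [450, 206, 6, 5, 20], [472, 222, 14, 11, 91]]
side0 clip [269. 249.] pick top [231. 155.] toe [232. 190.]
scene0 clip [235. 182.] pick top [268. 205.] toe [267. 244.]
```

Emit:
{"name": "play_rows", "arguments": {
  "moves": [
    [[0,0,-0.04],[0,0,0],100],
    [[0,0,-0.04],[0,0,0],100],
    [[0,0,-0.04],[0,0,0],100],
    [[0,0,-0.04],[0,0,0],100],
    [[0.03,0.03,0],[0,0,0],100],
    [[0.03,0.03,0],[0,0,0],100],
    [[0.03,0.03,0],[0,0,0],100],
    [[0,0.03,0],[0,0,0],100],
    [[0,0.03,0],[0,0,0],100],
    [[0,0.03,0],[0,0,0],100],
    [[0,0,0],[0,0,0],100],
    [[0,0,0],[0,0,0],100],
    [[0,0,0],[0,0,0],100]
  ]
}}

```text
clock: 28.0
eef_pos: [565.8, 350.7, 399.2]
tcp_rot: [3.141, 0.001, 2.815]
contact_force: [-0.4, 0.6, 0.4]
opening: 1.001
```

```bash
python3 - <<'E'
from rig import grab_frame
from plan import *
s=sense();print(s['clock'],s['eef_pos'].round(1),s['contact_force'].round(2))
for n,(x0,x1,y0,y1) in dict(side=(170,380,130,310),scene=(165,300,100,310)).items():
    a=load(n+'0');b=grab_frame(n);np.savez(f'pics/{n}8.npz',**b)
    d=(np.abs(a['pixels'].astype(int)-b['pixels']).max(2)>22).astype(np.uint8)[y0:y1,x0:x1]
    k,l,st,c=cv2.connectedComponentsWithStats(d);print(n,[(x+[x0,y0,0,0,0]).tolist() for x in st[1:] if x[4]>3])
f=grab_frame('wrist');np.savez('pics/w14.npz',**f)
for X in [(0,0,205),(0,10,30)]: print(proj(f,rack(*X),True).round(0))
E
```

```text
28.0 [565.8 350.7 399.2] [-0.39  0.55  0.36]
side [[287, 205, 8, 4, 13], [287, 213, 3, 2, 4], [263, 246, 7, 3, 7], [262, 249, 8, 4, 10], [272, 249, 3, 3, 4]]
scene [[210, 168, 4, 2, 6], [234, 178, 5, 4, 7]]
[118. 233.]
[160. 193.]
```

With the arm clear, the only differences from the start images are the clip gone from the groove (side 287,205; scene 210,168) and the clip lying in the tray (side 268,249; scene 236,180). The pick, the rack and the bystanders in the compared regions are unchanged. Handing in.

```bash
python3 -c "
from rig import *
print(sign_off())"
```

```text
the job is handed in; nothing more can be done
None
```

The clip is off the axle and lying in the stand's tray, and the pick hangs upright in its rack slot again. I handed in at about 28 s of the 61 s allowed; `sign_off()` gives no verdict.

I gripped the pick by its handle, slid it out of the slot and leant it 36° to get under the guard. The toe went through the clip's eye, I pulled along the pull direction, then tipped the toe 37° down low over the tray so the clip slid off. Only the pick's toe was brought to the clip.

**Last checks**
- **Clip:** lying flat in the tray, about 50 × 35 mm, at stand x −140 to −97 mm, y −65 to −12 mm.
- **Pick:** returned to its original spot. The images show no change there, and the gripper is open and well clear.
- **Other things:** I compared the before and after images around the stand, the meant rack, the look-alike picks and most of the bench things. Only the clip had moved. The spare wheel, the large rack and part of the small rack lay outside the compared areas; the arm did not go low near them.
- **Forces:** the highest reading was about 6 N, at the first grip. I read force only at the end of each call, so short peaks between calls could be missed.

**Disagreements**
- The force reading never showed the expected 7 N when the clip sprang open. I confirmed the release from the images and the clip's later position instead.
- The wrist camera's two-view heights came out about 3 mm lower than the given ones, so I used the given heights.

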